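# Pin the hostel key lockbox shut

### The job

Lock the sloping key lockbox: slide its brass bar fully home between the two ears of the green yoke, then take the red-handled locking pin from its blue holder and pass it down through the upper ear, the eye of the bar and the lower ear until its collar sits on the upper ear. Let go of it there, and leave the padlocks, hole punch and door wedge where they are.

Things in the scene. Friction and masses are not known exactly. Their poses are not given: they have to be found in the camera images.
- lockbox: grey metal key lockbox 160 (x) x 260 (y) x 60 mm (z), fixed on a stand, face sloping 30 degrees towards the robot. Origin: centre of its underside. x points up the slope, y along its width and the bar's travel, z square out of its face (30 degrees off vertical, leaning to the robot); face at z = 60 mm. Latch and ridged knob at x = 45 mm, up to 20 mm high, are not used; bar guides are 29 mm high.
- yoke: green-painted steel yoke fixed on the lockbox face; axes as the lockbox. Two ears 44 x 44 x 6 mm parallel to the face, each with a 16 mm hole, joined by a web on the +y side. Origin: hole centre in the top surface of the upper ear, 50 mm off the face. Upper ear z = -6 to 0 mm, gap -24 to -6, lower ear -30 to -24. The pin goes in along -z.
- bar (a joint): brass sliding bar, 10 mm thick, spanning z = -20 to -10 mm in the yoke's frame; slides along the lockbox's +y, friction about 2 N, stays where it is left. Value in m: 0 withdrawn, 0.05 fully home against its stop; its 16 mm eye then lies in line with the ears' holes. Always starts at 0.02 or less.
- bar_knob (a point): centre of the top of the black round knob standing on the bar (diameter 26 mm, 40 mm tall, along the lockbox's z), 95 mm to the -y side of the bar's eye; moves with the bar. The knob's top is 80 mm off the face.
- pin: loose round locking pin, 112 mm long, about 0.12 kg. Origin: tip of its nose; z runs towards the handle. Steel shaft 12 mm thick from z = 0 to 46 mm, its first 9 mm tapering to 6 mm at the tip; steel collar, diameter 32, from 46 to 52; red plastic float handle, diameter 30, from 52 to 112. Starts upright in the holder, collar on its top.
- holder: blue plastic block 70 x 70 x 50 mm, fixed to the counter, with an upright 16 mm hole through its middle where the pin stands. Origin: centre of its underside. It is either left or right of the lockbox.
- padlock: brass padlock lying flat in front of the lockbox, body 45 x 52 x 24 mm with a steel shackle to +x, 83 mm over all. Loose bystander. Origin: centre of the underside of its body.
- padlock2: a second such padlock, to the right of the lockbox. Loose bystander.
- punch: steel hole punch on a black base, about 115 x 70 x 60 mm, origin under its centre. Loose bystander, on the other side from the holder.
- wedge: green rubber door wedge, about 124 x 42 x 34 mm, origin under its centre. Loose bystander, left of the lockbox.
Mind the look-alikes: they are no part of the job. Of the things like the pin, leave any that is purple; of the rest the smaller one is meant.

How it is judged:
On the way:
1. the bar is slid home, within 5 mm of its stop (value of joint bar above 0.045 m), for 0.2 s.
At the end, for the whole second after the job is handed in: The bar is within 5 mm of its stop; the pin stands through both ears and the eye with its collar within 5 mm of the upper ear (nose at least 41 mm below the ear's top), nose within 8 mm of the holes' line and pin within 0.2 rad of it; the pin is at rest, released (value of joint bar above 0.045 m and z of pin in the frame of yoke below -0.041 m and x of pin in the frame of yoke between -0.008 and 0.008 m and y of pin in the frame of yoke between -0.008 and 0.008 m and angle between the z axis of pin and the z axis of yoke, either way round below 0.2 rad and linear speed of pin below 0.02 m/s); the robot touches nothing.
It fails at once if a bystander (padlock, punch or wedge) is moved more than 30 mm (distance of any of padlock, padlock2, punch, wedge from where it was at the start of the episode above 0.03 m).
It also fails if it takes over 58 s, if anything falls off the work surface, if the arm or the gripper's body presses on something with over 40 N, if the wrist force passes 120 N, or if a joint passes its speed limit or range.

### The arm

A 7-joint arm with a two-finger parallel gripper is mounted at the origin on the work surface. World frame = base frame: x ahead of the robot, y to its left, z up, the work surface at z = 0. Lengths are in m, angles in rad, forces in N, time in s.
With the tool pointing down it reaches from about 0.425 to 0.875 m from the base axis. Payload 4.7 kg.
Tool frame: the origin (TCP) lies at the very end of the fingers, on their centre line; the grasp point (between the pads) lies 19 mm behind it (grip_point_offset is the distance from the TCP to the grasp point, in m); x points along the fingers, z is the direction in which the jaws open and shut, and the axes are right-handed (so a half turn about x gives the same grasp; the last joint's range is limited). The gripper opens to 87 mm and grips with 3 to 60 N. Pads are 19 mm wide; open, the fingers measure 117 mm over their backs; the gripper's body (75 mm by 190 mm) begins 51 mm behind the grasp point.
Start: joints at [1.211, 0.321, -0.07, 1.45, 0.023, 1.371, -0.057], TCP at [0.237, -0.605, 0.223] pointing down, gripper open.
Joint ranges: [-2.86, 2.86], [-0.3, 2.09], [-1.38, 1.24], [0.06, 2.45], [-1.56, 4.7], [0.09, 2.05], [-2.69, 2.69]. Speed limits (rad/s): [2.57, 2.57, 3.14, 3.14, 3.14, 3.14, 3.14].

### API

Orientations are given as a rotation vector (axis times angle).
In Python, from bench import get_state, get_image, calibration, close_job, grip_point_offset gives the robot as it stands.
- The arm moves only by the tool play_rows, never from a script. Its argument "targets" is a list of rows, each an object with "claw": the closure, from 0 (fully open) to 1 (shut); "linear": the shift along the tool's x, y, z as a fraction of full scale, a list of three; "rotation": the turn, a rotation vector about the tool's x, y, z as a fraction of full scale, a list of three. In form: [{"claw": claw, "linear": [x, y, z], "rotation": [wx, wy, wz]}, ...]. A call has 1 to 10 rows; each row shifts and turns the pose as measured when the row begins, along the tool's axes as they then stand; what a row does not reach is not made up. Full scale, the value 1, is 2.5 cm for a shift and 90 degrees for a turn. A row lasts 1/12 s, in which the tool goes at most 41.7 mm and 7.16 degrees, less where a joint would pass 70% of its speed; a pose out of reach is approached as far as the arm can. A call with a number of a shift or a turn outside -1 to 1 is refused whole. A call with a gripper value outside its range is refused whole. The fingers move at their own pace and stop on an object; "newtons" is the grip in N (left out, the last holds). Time passes only in rows, so rows that do not move let the fingers close. It gives the time, the measured TCP pose, the force and the opening at its end, in the units of the state.
- get_state(): the state, without advancing time (a new reading comes with each control period).
- get_image(name): name is "scene" or "top" or "wrist"; returns the picture (420x560x3 uint8, blue, green, red); there is no depth.
- calibration(name): a dict with "fx", "fy", "cx", "cy" (pixels), "rvec" (rotation vector, rad) and "tvec" (3), from world to camera coordinates, as OpenCV has them; the wrist camera has in their place "hand_eye" (4x4, takes a point from camera to tool coordinates, whose origin is the TCP and whose axes are the tool frame's). Camera axes: x right, y down, z forward; pixel columns grow to the right and rows downward; lengths in m; the calibration is good to about 2 mm. A picture is of the moment at which its call begins: read the wrist's pose just before it. calibration takes no time and is no camera call.
- close_job(): hands the job in, once; it reports no verdict.
The state is a dict: "time": time; "joint_positions": joint angles; "qd": joint speeds; "joint_torque": joint torques, N m; "position": TCP position; "tool_rot": TCP orientation; "ft_force": force on the tool from outside, world axes, zero at the start; "torque": the same for the moment, N m; "grip_width": opening from 0.0 (shut) to 1.0 (fully open).
Only numpy, scipy, OpenCV 4.12 (cv2) and the standard library are available. Lean on these libraries where they do the work, as an engineer would, in place of code of your own. Each camera call takes 0.05 s, during which the arm holds its last target. There are 200 camera calls.

## Working session

There is one attempt and no reset: what is moved stays moved. The work goes in short steps, Python scripts to look and compute and a tool call to move; the robot and the scene stay as the last step left them, time stands still between calls to the robot, and variables do not carry over. Pictures are saved under pics/ and viewed, about 8 in all and at most 12, crops included, and the job is handed in when it is done.

Besides the shell and the picture viewer there is one more tool, called after "Request:" in YAML: its name, and indented under it one key for each argument. play_rows: Moves the arm, as the interface text tells. Shift numbers are shares of 2.5 cm and turn numbers shares of 90 degrees, none past 1 either way. Its arguments: {"type":"object","properties":{"targets":{"type":"array"},"newtons":{"type":"number"}},"required":["targets"]}

```bash
mkdir -p pics; ls; python3 - <<'E'
from bench import *
import cv2
for n in("scene","top"):
    cv2.imwrite(f"pics/{n}0.png",get_image(n)); print(n,calibration(n))
print(calibration("wrist"),get_state(),grip_point_offset)
E
```

```text
pics
scene {'fx': 383.18265719904446, 'fy': 383.18265719904446, 'cx': 282.61858781231376, 'cy': 209.44800185582343, 'rvec': array([ 1.36807269,  2.09516879, -0.95758972]), 'tvec': array([ 0.22356287, -0.2671935 ,  1.25774447])}
top {'fx': 414.95463497716, 'fy': 414.95463497716, 'cx': 286.426083097867, 'cy': 213.55669293998133, 'rvec': array([ 2.18507729, -2.01129792,  0.22158999]), 'tvec': array([-0.02473591,  0.59865249,  1.05961908])}
{'fx': 310.9937056410282, 'fy': 310.9937056410282, 'cx': 274.0313153507903, 'cy': 210.73929621434144, 'hand_eye': array([[-1.02951027e-03, -2.46950492e-01,  9.69027551e-01,
        -1.62580137e-01],
       [ 8.98589507e-04, -9.69027902e-01, -2.46949627e-01,
         6.68445326e-02],
       [ 9.99999066e-01,  6.16520813e-04,  1.21953130e-03,
        -1.46586620e-03],
       [ 0.00000000e+00,  0.00000000e+00,  0.00000000e+00,
         1.00000000e+00]])} {'time': 0.1, 'joint_positions': array([ 1.21108489,  0.32176247, -0.07007791,  1.45154718,  0.02262993,
        1.37080565, -0.05686962]), 'qd': array([ 8.88884693e-04, -3.76171389e-05,  7.24295770e-04, -3.08944799e-03,
        4.55435285e-04,  4.07251137e-05, -1.56622310e-04]), 'joint_torque': array([-5.04094041e-04, -4.92572057e+01, -4.06045401e-01, -3.13398314e+01,
       -6.41870778e-02,  3.95315664e-02,  7.69318126e-05]), 'position': array([ 0.23711792, -0.60467458,  0.22156494]), 'tool_rot': array([ 0.93046238,  1.36472938, -0.92902218]), 'ft_force': array([-0.06554297,  0.46348026, -0.42307967]), 'torque': array([ 0.03032193,  0.0195474 , -0.00180979]), 'grip_width': 1.0018913872357356} 0.0187
```

View pics/scene0.png

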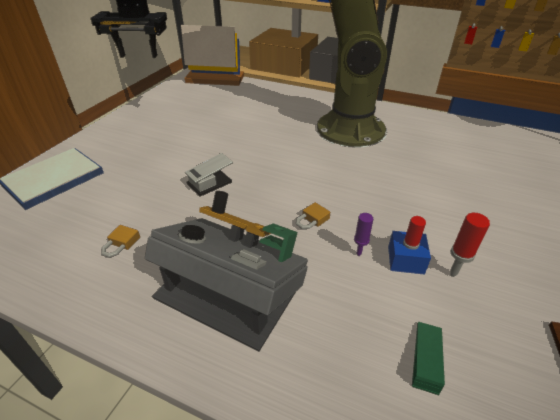

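View pics/top0.png

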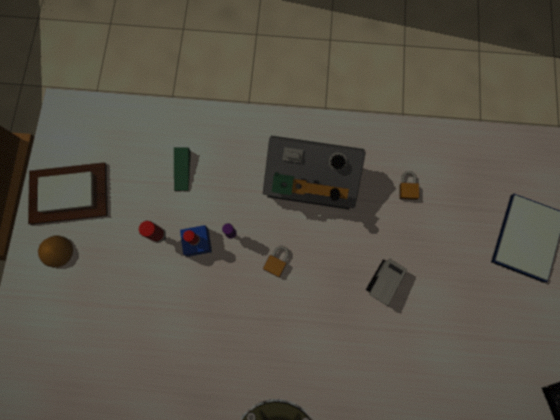

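The scene view shows three pin-like things:
- Purple at scene (364,230) / top (229,230): ruled out by its colour.
- Large red at scene (470,237) / top (149,230): larger, and not in the holder.
- Small red in the blue holder at scene (415,232) / top (192,238): this fits.

The yoke is at scene (278,240) / top (283,184), and the bar knob at scene (220,200) / top (335,194). I'll confirm all of these in one enlarged composite.

```bash
python3 - <<'E'
import cv2,numpy as np
s=cv2.imread("pics/scene0.png");t=cv2.imread("pics/top0.png")
t=cv2.convertScaleAbs(t,alpha=1.6)
r=lambda a,x,y,w,h,k:cv2.resize(a[y:y+h,x:x+w],None,fx=k,fy=k,interpolation=cv2.INTER_CUBIC)
# 4 tiles 400x300
A=r(s,190,180,133,100,3);B=r(s,350,190,133,100,3);C=r(t,255,125,133,100,3);D=r(t,130,190,133,100,3)
cv2.imwrite("pics/crop.png",np.vstack([np.hstack([A,B]),np.hstack([C,D])]))
E
```

```text
(no output)
```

View pics/crop.png

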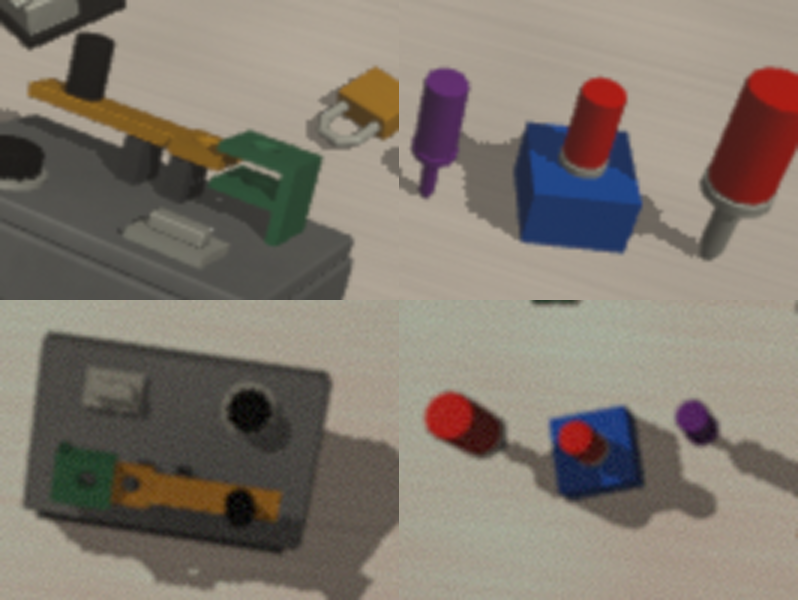

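The crop shows the small red pin, with its steel collar, standing in the blue block; the purple one and the large red one stand apart. The yoke, hole, bar eye and knob are also clear. Next I'll fit the yoke pose and triangulate the pin.

```bash
cat > h.py <<'E'
import numpy as np,cv2
from scipy.spatial.transform import Rotation as R
from scipy.optimize import least_squares
from bench import *
def proj(n,P,st=None):
    c=calibration(n)
    K=np.array([[c['fx'],0,c['cx']],[0,c['fy'],c['cy']],[0,0,1]])
    P=np.atleast_2d(P).astype(float)
    if n=='wrist':
        T=np.eye(4);T[:3,:3]=R.from_rotvec(st['tool_rot']).as_matrix();T[:3,3]=st['position']
        T=np.linalg.inv(T@c['hand_eye']);rv=R.from_matrix(T[:3,:3]).as_rotvec();tv=T[:3,3]
    else: rv,tv=c['rvec'],c['tvec']
    return cv2.projectPoints(P,rv,tv,K,None)[0][:,0]
def tri(obs,x0=(.6,0,.1)): # obs: (name,uv,state)
    r=least_squares(lambda X:np.concatenate([proj(n,X,s)[0]-uv for n,uv,s in obs]),x0)
    return r.x,r.fun
R0=R.from_euler('y',-30,degrees=True)
def yokeR(yaw): return R.from_euler('z',yaw)*R0
E
python3 - <<'E'
from h import *
A=lambda x,y:(190+x/3,180+y/3)
B=lambda x,y:(350+(x-399)/3,190+y/3)
C=lambda x,y:(255+x/3,125+(y-300)/3)
D=lambda x,y:(130+(x-399)/3,190+(y-300)/3)
print('pin top',*tri([('scene',B(604,92),None),('top',D(577,438),None)]))
print('collar-ish/big red top',*tri([('scene',B(775,92),None),('top',D(449,415),None)]))
print('knob',*tri([('scene',A(97,38),None),('top',C(240,507),None)]))
print('holder far-left.. corners')
for a,b in [((528,124),(633,405)),((640,207),(566,497)) ]: pass
c=.022
L=[(c,-c,0),(-c,-c,0),(-c,c,0),(c,c,0)]
S=[A(215,157),A(255,130),A(322,157),A(285,178)]
T=[C(117,452),C(110,507),C(52,500),C(65,445)]
def f(p):
    r=yokeR(p[3]);W=lambda l:p[:3]+r.apply(l)
    kn=[(0,-.145+p[4],.03)]
    return np.concatenate([(proj('scene',W(L))-S).ravel(),(proj('top',W(L))-T).ravel(),
     (proj('top',W([(0,0,0)]))-C(87,480)).ravel(),(proj('scene',W(kn))-A(97,38)).ravel(),(proj('top',W(kn))-C(240,507)).ravel()])
s=least_squares(f,[.65,0,.2,0,.01]);print(s.x,s.fun.round(1))
r=yokeR(s.x[3]);print('knob',s.x[:3]+r.apply((0,-.145+s.x[4],.03)),'yoke axes',r.as_matrix().round(3))
for n in('scene','top'): print(n,'cam',-R.from_rotvec(calibration(n)['rvec']).inv().apply(calibration(n)['tvec']))
print(R.from_rotvec(get_state()['tool_rot']).as_matrix().round(3))
E
```

```text
pin top [0.50877052 0.26792753 0.11276822] [-9.81754695e-02  7.69899621e-05 -1.33066270e-01  2.25016085e-03]
collar-ish/big red top [0.5134043  0.36240717 0.15163983] [ 1.00118146 -0.04111034  1.45937593  0.12630779]
knob [ 0.63728133 -0.09325497  0.16010924] [-0.35121668 -0.04844942 -0.42741532  0.17994485]
holder far-left.. corners
[ 0.66254115  0.03877075  0.13013517 -0.0849303   0.01002335] [ 1.7 -2.9 -1.   2.3 -2.8  1.  -0.  -1.6 -1.3  1.3 -1.5 -0.7  1.3 -1.1
 -0.8  0.9 -0.9 -1.2 -0.4  1.1 -0.2  1.1]
knob [ 0.63614539 -0.09444696  0.15611593] yoke axes [[ 0.863  0.085 -0.498]
 [-0.073  0.996  0.042]
 [ 0.5   -0.     0.866]]
scene cam [1.12291262 0.24537804 0.61818342]
top cam [0.35272455 0.00277376 1.16506092]
[[-0.001  0.931  0.365]
 [ 0.002  0.365 -0.931]
 [-1.    -0.    -0.002]]
```

Request:
play_rows:
  targets:
    - {"claw": 1, "linear": [0, 1, 0], "rotation": [-0.0245, 0, 0]}
    - {"claw": 1, "linear": [0, 1, 0], "rotation": [-0.0245, 0, 0]}
    - {"claw": 1, "linear": [0, 1, 0], "rotation": [-0.0245, 0, 0]}
    - {"claw": 1, "linear": [0, 1, 0], "rotation": [-0.0245, 0, 0]}
    - {"claw": 1, "linear": [0, 1, 0], "rotation": [-0.0245, 0, 0]}
    - {"claw": 1, "linear": [0, 1, 0], "rotation": [-0.0245, 0, 0]}
    - {"claw": 1, "linear": [0, 1, 0], "rotation": [-0.0245, 0, 0]}
    - {"claw": 1, "linear": [0, 1, 0], "rotation": [-0.0245, 0, 0]}
    - {"claw": 1, "linear": [0, 1, 0], "rotation": [-0.0245, 0, 0]}
    - {"claw": 1, "linear": [0, 1, 0], "rotation": [-0.0245, 0, 0]}
  newtons: 30

```text
time: 0.93
position: [0.456, -0.4664, 0.2152]
tool_rot: [0.625, 1.491, -0.618]
ft_force: [0.1, -0.3, 0.2]
grip_width: 0.325
```

Request:
play_rows:
  targets:
    - {"claw": 1, "linear": [0, 1, 0], "rotation": [-0.0245, 0, 0]}
    - {"claw": 1, "linear": [0, 1, 0], "rotation": [-0.0245, 0, 0]}
    - {"claw": 1, "linear": [0, 1, 0], "rotation": [-0.0245, 0, 0]}
    - {"claw": 1, "linear": [0, 1, 0], "rotation": [-0.0245, 0, 0]}
    - {"claw": 1, "linear": [0, 1, 0], "rotation": [-0.0245, 0, 0]}
    - {"claw": 1, "linear": [0, 1, 0], "rotation": [-0.0245, 0, 0]}
    - {"claw": 1, "linear": [0, 1, 0], "rotation": [-0.0245, 0, 0]}
    - {"claw": 1, "linear": [0, 1, 0], "rotation": [-0.0245, 0, 0]}
    - {"claw": 1, "linear": [0, 1, 0], "rotation": [-0.0245, 0, 0]}
    - {"claw": 1, "linear": [0, 0, 0], "rotation": [0, 0, 0]}

```text
time: 1.77
position: [0.6036, -0.2529, 0.2119]
tool_rot: [0.325, 1.561, -0.297]
ft_force: [0.1, 1.7, -0.1]
grip_width: 0.004
```

```bash
cat >> h.py <<'E'
def toolR(yaw): 
    M=yokeR(yaw).as_matrix();return np.c_[-M[:,2],M[:,1],M[:,0]]
def plan(p,M,label=''):
    s=get_state();C=R.from_rotvec(s['tool_rot']).as_matrix()
    d=C.T@(np.array(p)-s['position']);w=R.from_matrix(C.T@M).as_rotvec()
    print(label,'now',s['position'].round(4),'target',np.round(p,4),'shift mm',(d*1e3).round(1),'units',(d/.025).round(2),'rotdeg',np.degrees(w).round(1),'units',(w/(np.pi/2)).round(3))
    print('  shift in target axes mm',((M.T@(np.array(p)-s['position']))*1e3).round(1))
E
python3 - <<'E'
from h import *
M=yokeR(-.085).as_matrix();k=np.array([.637,-.094,.158])
plan(k+M@[0,-.05,-.025],toolR(-.085),'pre')
E
```

```text
pre now [ 0.6036 -0.2529  0.2119] target [ 0.6452 -0.1449  0.1363] shift mm [ 77.3 114.6  -2.1] units [ 3.09  4.58 -0.08] rotdeg [-17.7 -30.5   3.7] units [-0.196 -0.339  0.041]
  shift in target axes mm [ 81.6 111.2  -9.8]
```

Request:
play_rows:
  targets:
    - {"claw": 1, "linear": [0, 0, 0], "rotation": [-0.039, -0.068, 0.008]}
    - {"claw": 1, "linear": [0, 0, 0], "rotation": [-0.039, -0.068, 0.008]}
    - {"claw": 1, "linear": [0, 0, 0], "rotation": [-0.039, -0.068, 0.008]}
    - {"claw": 1, "linear": [0, 0, 0], "rotation": [-0.039, -0.068, 0.008]}
    - {"claw": 1, "linear": [0, 0, 0], "rotation": [-0.039, -0.068, 0.008]}
    - {"claw": 1, "linear": [0, 1, 0], "rotation": [0, 0, 0]}
    - {"claw": 1, "linear": [0, 1, 0], "rotation": [0, 0, 0]}
    - {"claw": 1, "linear": [0, 1, 0], "rotation": [0, 0, 0]}
    - {"claw": 1, "linear": [0, 0.8, 0], "rotation": [0, 0, 0]}
    - {"claw": 1, "linear": [0, 0, 0], "rotation": [0, 0, 0]}

```text
time: 2.6
position: [0.6104, -0.1439, 0.2015]
tool_rot: [0.038, 1.061, -0.066]
ft_force: [0.2, 1.6, 0.4]
grip_width: 0.007
```

```bash
python3 - <<'E'
from h import *
M=yokeR(-.085).as_matrix();k=np.array([.637,-.094,.158])
plan(k+M@[0,-.05,-.025],toolR(-.085),'pre')
s=get_state();cv2.imwrite('pics/w1.png',get_image('wrist'));np.save('w1.npy',np.r_[s['position'],s['tool_rot']])
print(s['joint_positions'].round(2))
E
```

```text
pre now [ 0.6104 -0.1439  0.2015] target [ 0.6452 -0.1449  0.1363] shift mm [73.9  1.6 -1.4] units [ 2.96  0.07 -0.06] rotdeg [ 0.6 -0.8 -0.3] units [ 0.007 -0.009 -0.004]
  shift in target axes mm [73.8  2.  -2.5]
[ 0.83 -0.04 -0.58  1.99 -0.17  0.69  0.28]
```

View pics/w1.png

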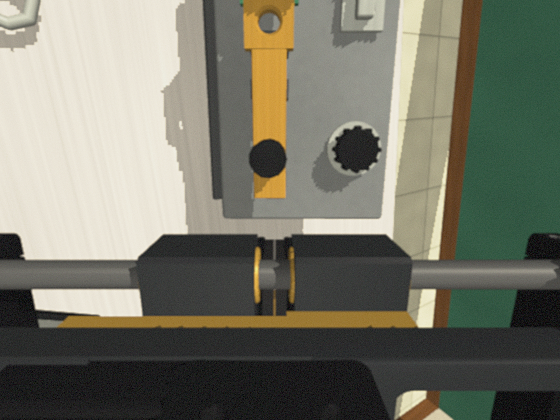

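The wrist view shows the knob top at (268,158), the bar eye at (270,22), and the bar running straight up the image, so the yaw is right. The path down is clear.

```bash
python3 - <<'E'
from h import *
a=np.load('w1.npy');s=dict(position=a[:3],tool_rot=a[3:])
print('pred knob',proj('wrist',[.637,-.094,.158],s))
print('tri',*tri([('scene',(222.3,192.7),None),('top',(335,194),None),('wrist',(268,158),s)]))
E
```

```text
pred knob [[272.8342853  156.68298349]]
tri [ 0.63433871 -0.09467804  0.15658803] [ 0.00211546  0.30151192 -0.08592009  1.72162041  0.43774675 -0.01589766]
```

Request:
play_rows:
  targets:
    - {"claw": 1, "linear": [1, 0, 0], "rotation": [0, -0.009, 0]}
    - {"claw": 1, "linear": [1, 0, 0], "rotation": [0, 0, 0]}
    - {"claw": 1, "linear": [0.9, 0, -0.1], "rotation": [0, 0, 0]}
    - {"claw": 1, "linear": [0, 0, 0], "rotation": [0, 0, 0]}

```text
time: 2.98
position: [0.6465, -0.1528, 0.1383]
tool_rot: [0.033, 1.041, -0.072]
ft_force: [-1.8, 0.0, -1.0]
grip_width: 0.009
```

Request:
play_rows:
  targets:
    - {"claw": 1, "linear": [0, 0.5, 0], "rotation": [0, 0, 0]}
    - {"claw": 1, "linear": [0, 0.5, 0], "rotation": [0, 0, 0]}
    - {"claw": 1, "linear": [0, 0.5, 0], "rotation": [0, 0, 0]}
    - {"claw": 1, "linear": [0, 0.5, 0], "rotation": [0, 0, 0]}
    - {"claw": 1, "linear": [0, 0.5, 0], "rotation": [0, 0, 0]}

```text
time: 3.4
position: [0.6495, -0.1008, 0.1369]
tool_rot: [0.04, 1.046, -0.085]
ft_force: [1.1, -2.4, -1.7]
grip_width: 0.005
```

Request:
play_rows:
  targets:
    - {"claw": 1, "linear": [0, 0.3, 0], "rotation": [0, 0, 0]}
    - {"claw": 1, "linear": [0, 0.2, 0], "rotation": [0, 0, 0]}
    - {"claw": 1, "linear": [0, 0.2, 0], "rotation": [0, 0, 0]}

```text
time: 3.65
position: [0.65, -0.0867, 0.1377]
tool_rot: [0.04, 1.048, -0.09]
ft_force: [-0.1, -2.2, -2.0]
grip_width: 0.005
```

Request:
play_rows:
  targets:
    - {"claw": 1, "linear": [0, 0.15, 0], "rotation": [0, 0, 0]}
    - {"claw": 1, "linear": [0, 0.15, 0], "rotation": [0, 0, 0]}

```text
time: 3.82
position: [0.6501, -0.0836, 0.138]
tool_rot: [0.039, 1.048, -0.095]
ft_force: [1.9, -11.5, -3.9]
grip_width: 0.003
```

Request:
play_rows:
  targets:
    - {"claw": 1, "linear": [0, 0.12, 0], "rotation": [0, 0, 0]}
    - {"claw": 1, "linear": [0, 0.12, 0], "rotation": [0, 0, 0]}

```text
time: 3.98
position: [0.65, -0.0839, 0.138]
tool_rot: [0.039, 1.049, -0.104]
ft_force: [0.6, -5.6, -2.3]
grip_width: 0.006
```

Request:
play_rows:
  targets:
    - {"claw": 1, "linear": [0, -0.5, 0], "rotation": [0, 0, 0]}
    - {"claw": 1, "linear": [-1, 0, 0], "rotation": [0, 0, 0.01]}
    - {"claw": 1, "linear": [-1, 0, 0], "rotation": [0, 0, 0.01]}
    - {"claw": 1, "linear": [-1, 0, 0], "rotation": [0, 0, 0]}
    - {"claw": 1, "linear": [-0.4, 0, 0], "rotation": [0, 0, 0]}
    - {"claw": 1, "linear": [0, 1, 0], "rotation": [0, 0, 0]}
    - {"claw": 1, "linear": [0, 1, 0], "rotation": [0, 0, 0]}
    - {"claw": 1, "linear": [0, 1, 0], "rotation": [0, 0, 0]}
    - {"claw": 1, "linear": [0, 0.3, 0], "rotation": [0, 0, 0]}
    - {"claw": 1, "linear": [0, 0, 0], "rotation": [0, 0, 0]}

```text
time: 4.82
position: [0.6154, -0.0085, 0.2201]
tool_rot: [0.061, 1.039, -0.077]
ft_force: [0.0, -0.7, -0.1]
grip_width: 0.006
```

```bash
python3 - <<'E'
from h import *
s=get_state();im=get_image('wrist');cv2.imwrite('pics/w2.png',im);np.save('w2.npy',np.r_[s['position'],s['tool_rot']])
plan([.6625,.0388,.130],toolR(-.085),'hole')
print(proj('wrist',[.6625,.0388,.130],s))
E
```

```text
hole now [ 0.6154 -0.009   0.2201] target [0.6625 0.0388 0.13  ] shift mm [99.8 50.6 -9.3] units [ 3.99  2.03 -0.37] rotdeg [-0.8  0.4 -0.5] units [-0.009  0.004 -0.005]
  shift in target axes mm [99.5 51.6 -7.9]
[[263.44177594 153.78464048]]
```

View pics/w2.png

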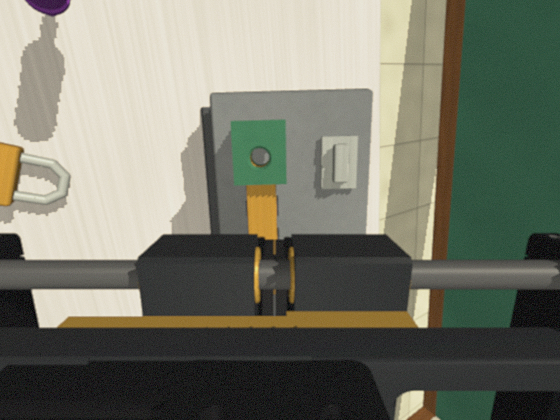

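The wrist view shows the hole in the green ear at (260,156), ear corners about (232,121) and (286,183), and the bar entering the yoke. One more wrist view from 35 mm on gives the depth.

Request:
play_rows:
  targets:
    - {"claw": 1, "linear": [0, 0.8, 0], "rotation": [0, 0, 0]}
    - {"claw": 1, "linear": [0, 0.6, 0], "rotation": [0, 0, 0]}
    - {"claw": 1, "linear": [0, 0, 0], "rotation": [0, 0, 0]}

```text
time: 5.12
position: [0.6189, 0.0235, 0.2201]
tool_rot: [0.064, 1.039, -0.081]
ft_force: [-0.7, 0.3, 0.7]
grip_width: 0.002
```

```bash
python3 - <<'E'
from h import *
s=get_state();im=get_image('wrist');np.save('w3.npy',np.r_[s['position'],s['tool_rot']])
t=get_image('top');t=cv2.convertScaleAbs(t,alpha=1.6)
w2=cv2.imread('pics/w2.png')
r=lambda a,x,y,w,h,k:cv2.resize(a[y:y+h,x:x+w],None,fx=k,fy=k,interpolation=cv2.INTER_CUBIC)
cv2.imwrite('pics/w3.png',np.hstack([r(w2,210,100,100,130,4),r(im,210,130,100,130,4)]))
print(s['position'],proj('wrist',[.6625,.0388,.130],s))
E
```

```text
[0.6189388  0.02348205 0.22010089] [[263.35420677 191.80765817]]
```

View pics/w3.png

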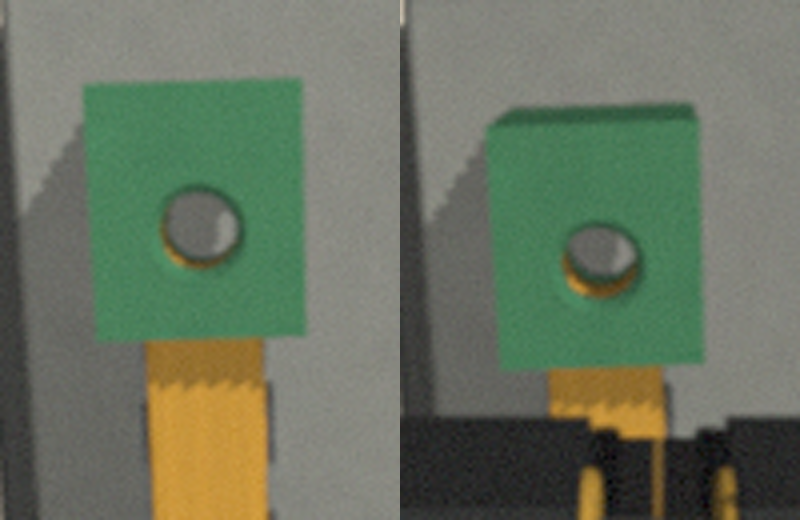

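The bar's eye is in line with the ears' holes, since I can see through all three, so the bar is home. The hole is at (260.5,157) in the first view and (260.3,195) in the second. The ear runs about 30 mm to +y including the web, so I'll refit with that.

```bash
python3 - <<'E'
from h import *
A=lambda x,y:(190+x/3,180+y/3)
C=lambda x,y:(255+x/3,125+(y-300)/3)
W2=lambda x,y:(210+x/4,100+y/4)
W3=lambda x,y:(210+(x-400)/4,130+y/4)
st=[]
for n in('w2','w3'):
    a=np.load(n+'.npy');st.append(dict(position=a[:3],tool_rot=a[3:]))
h=[('wrist',W2(202,228),st[0]),('wrist',W3(601,260),st[1])]
print('wrist-only',*tri(h)); print('+top',*tri(h+[('top',C(87,480),None)]))
def f(p,full=True):
    r=yokeR(p[3]);c=.022;d=p[4]
    W=lambda l:p[:3]+r.apply(l)
    L=[(c,-c,0),(-c,-c,0),(-c,d,0),(c,d,0)]
    o=[('scene',[A(215,157),A(255,130),A(322,157),A(285,178)],None,.5),
       ('top',[C(117,452),C(110,507),C(52,500),C(65,445)],None,.5),
       ('wrist',[W2(305,335),W2(97,341),W2(84,85),W2(302,79)],st[0],1),
       ('wrist',[W3(703,362),W3(501,369),W3(490,125),W3(697,120)],st[1],1)]
    e=[(w*(proj(n,W(L),s)-q)).ravel() for n,q,s,w in o]
    e+=[(2*(proj(n,W([(0,0,0)]),s)-q)).ravel() for n,q,s in h]+[(proj('top',W([(0,0,0)]))-C(87,480)).ravel()]
    return np.concatenate(e)
s=least_squares(f,[.66,.04,.13,-.085,.03]);print(s.x,s.fun.round(1))
E
```

```text
wrist-only [0.65958583 0.03648742 0.12952218] [-0.12392693 -0.00102731  0.12738222  0.00053381]
+top [0.65989145 0.03636561 0.12893078] [-0.11947113  0.05828393  0.13236202 -0.03912595 -0.07374266  0.01889779]
[ 0.65956063  0.0359961   0.1287671  -0.07467668  0.02954706] [ 0.6 -1.9 -0.9  0.7  0.   0.7  1.6 -0.6 -0.2  1.3 -0.2  0.3 -0.3 -0.
 -1.4  1.   0.4 -0.7  0.7 -1.   0.7  0.1  0.4  0.4  0.3 -1.1  0.5 -1.5
 -0.2  0.1  0.8 -0.  -1.   1.1 -0.5  0.8  0.1  0.2]
```

```bash
cat >> h.py <<'E'
YK=np.array([.6597,.0363,.1290]);YAW=-.076
def downR(): 
    M=R.from_euler('z',YAW).as_matrix();return np.c_[-M[:,2],M[:,1],M[:,0]]
E
python3 - <<'E'
from h import *
plan([.509,.268,.19],downR())
E
```

```text
now [0.6186 0.0205 0.2197] target [0.509 0.268 0.19 ] shift mm [ -39.1  234.8 -132.3] units [-1.57  9.39 -5.29] rotdeg [-1.6 30.3 -0.4] units [-0.018  0.337 -0.004]
  shift in target axes mm [  29.7  238.5 -128.1]
```

Request:
play_rows:
  targets:
    - {"claw": 0, "linear": [0, 0, 0], "rotation": [-0.003, 0.067, 0]}
    - {"claw": 0, "linear": [0, 0, 0], "rotation": [-0.003, 0.067, 0]}
    - {"claw": 0, "linear": [0, 0, 0], "rotation": [-0.003, 0.067, 0]}
    - {"claw": 0, "linear": [0, 0, 0], "rotation": [-0.003, 0.067, 0]}
    - {"claw": 0, "linear": [0, 0, 0], "rotation": [-0.003, 0.067, 0]}
    - {"claw": 0, "linear": [0, 0.9, -0.45], "rotation": [0, 0, 0]}
    - {"claw": 0, "linear": [0, 0.9, -0.5], "rotation": [0, 0, 0]}
    - {"claw": 0, "linear": [0, 0.9, -0.5], "rotation": [0, 0, 0]}
    - {"claw": 0, "linear": [0, 0.9, -0.5], "rotation": [0, 0, 0]}
    - {"claw": 0, "linear": [0, 0.9, -0.5], "rotation": [0, 0, 0]}

```text
time: 6.05
position: [0.5655, 0.1079, 0.1994]
tool_rot: [0.1, 1.626, -0.091]
ft_force: [0.1, 0.2, -0.4]
grip_width: 0.678
```

Request:
play_rows:
  targets:
    - {"claw": 0, "linear": [0, 0.9, -0.5], "rotation": [0, 0, 0]}
    - {"claw": 0, "linear": [0, 0.9, -0.5], "rotation": [0, 0, 0]}
    - {"claw": 0, "linear": [0, 0.7, -0.5], "rotation": [0, 0, 0]}
    - {"claw": 0, "linear": [0, 0, 0], "rotation": [0, 0, 0]}

```text
time: 6.38
position: [0.5334, 0.1753, 0.1985]
tool_rot: [0.103, 1.633, -0.091]
ft_force: [-0.3, 0.3, 0.0]
grip_width: 0.959
```

```bash
python3 - <<'E'
from h import *
plan([.509,.268,.19],downR())
s=get_state();im=get_image('wrist');np.save('w4.npy',np.r_[s['position'],s['tool_rot']])
cv2.imwrite('pics/w4.png',im);print(proj('wrist',[.509,.268,.113],s))
E
```

```text
now [0.5334 0.1753 0.1985] target [0.509 0.268 0.19 ] shift mm [ 11.1  89.  -34.9] units [ 0.44  3.56 -1.4 ] rotdeg [-2.7 -3.7 -0.3] units [-0.03  -0.041 -0.003]
  shift in target axes mm [  8.5  90.6 -31.4]
[[235.89143318 103.49833109]]
```

View pics/w4.png

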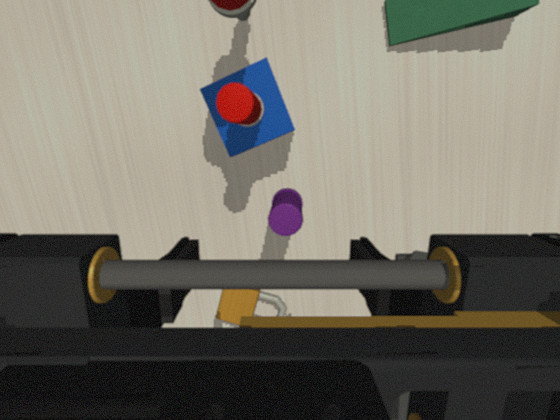

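The wrist view shows the pin top at (236,103), against a prediction of (235.9,103.5). I'll move over it.

Request:
play_rows:
  targets:
    - {"claw": 0, "linear": [0, 0.9, -0.35], "rotation": [-0.015, -0.02, 0]}
    - {"claw": 0, "linear": [0, 0.9, -0.35], "rotation": [-0.015, -0.02, 0]}
    - {"claw": 0, "linear": [0, 0.9, -0.35], "rotation": [0, 0, 0]}
    - {"claw": 0, "linear": [0, 0.9, -0.3], "rotation": [0, 0, 0]}
    - {"claw": 0, "linear": [0, 0, 0], "rotation": [0, 0, 0]}

```text
time: 6.85
position: [0.517, 0.2535, 0.1959]
tool_rot: [0.075, 1.568, -0.077]
ft_force: [-0.6, 0.7, 0.4]
grip_width: 1.003
```

```bash
python3 - <<'E'
from h import *
plan([.509,.268,.072],downR())
E
```

```text
now [0.517  0.2535 0.1959] target [0.509 0.268 0.072] shift mm [123.8  13.9  -9.5] units [ 4.95  0.55 -0.38] rotdeg [-1.2  0.1  0.1] units [-0.013  0.001  0.001]
  shift in target axes mm [123.9  13.8  -9. ]
```

Request:
play_rows:
  targets:
    - {"claw": 0, "linear": [0, 0.55, -0.38], "rotation": [-0.013, 0, 0]}
    - {"claw": 0, "linear": [0.5, 0.08, -0.05], "rotation": [0, 0, 0]}
    - {"claw": 0, "linear": [0.8, 0, 0], "rotation": [0, 0, 0]}
    - {"claw": 0, "linear": [0.8, 0, 0], "rotation": [0, 0, 0]}
    - {"claw": 0, "linear": [0, 0, 0], "rotation": [0, 0, 0]}

```text
time: 7.27
position: [0.5118, 0.2638, 0.1385]
tool_rot: [0.062, 1.568, -0.069]
ft_force: [-0.5, -1.0, -1.2]
grip_width: 1.003
```

```bash
python3 - <<'E'
from h import *
plan([.509,.268,.072],downR())
E
```

```text
now [0.5118 0.2638 0.1385] target [0.509 0.268 0.072] shift mm [66.5  4.3 -3.3] units [ 2.66  0.17 -0.13] rotdeg [-0.4  0.1  0.3] units [-0.005  0.001  0.003]
  shift in target axes mm [66.5  4.  -3.1]
```

Request:
play_rows:
  targets:
    - {"claw": 0, "linear": [0.3, 0.19, -0.15], "rotation": [0, 0, 0]}
    - {"claw": 0, "linear": [0.6, 0, 0], "rotation": [0, 0, 0]}
    - {"claw": 0, "linear": [0.6, 0, 0], "rotation": [0, 0, 0]}
    - {"claw": 0, "linear": [0.6, 0, 0], "rotation": [0, 0, 0]}
    - {"claw": 0, "linear": [0.5, 0, 0], "rotation": [0, 0, 0]}
    - {"claw": 0, "linear": [0, 0, 0], "rotation": [0, 0, 0]}

```text
time: 7.77
position: [0.5108, 0.265, 0.0696]
tool_rot: [0.067, 1.567, -0.076]
ft_force: [-0.1, -0.6, -0.2]
grip_width: 0.999
```

```bash
python3 - <<'E'
from h import *
plan([.509,.268,.072],downR())
E
```

```text
now [0.5108 0.265  0.0696] target [0.509 0.268 0.072] shift mm [-2.4  2.8 -2. ] units [-0.1   0.11 -0.08] rotdeg [-0.9  0.2  0.3] units [-0.01   0.002  0.004]
  shift in target axes mm [-2.4  2.8 -2. ]
```

Request:
play_rows:
  targets:
    - {"claw": 0, "linear": [-0.1, 0.13, -0.1], "rotation": [-0.01, 0.002, 0.003]}
    - {"claw": 0, "linear": [0, 0, 0], "rotation": [0, 0, 0]}
    - {"claw": 1, "linear": [0, 0, 0], "rotation": [0, 0, 0]}
    - {"claw": 1, "linear": [0, 0, 0], "rotation": [0, 0, 0]}
    - {"claw": 1, "linear": [0, 0, 0], "rotation": [0, 0, 0]}
    - {"claw": 1, "linear": [0, 0, 0], "rotation": [0, 0, 0]}
    - {"claw": 1, "linear": [0, 0, 0], "rotation": [0, 0, 0]}
    - {"claw": 1, "linear": [0, 0, 0], "rotation": [0, 0, 0]}
    - {"claw": 1, "linear": [0, 0, 0], "rotation": [0, 0, 0]}
    - {"claw": 1, "linear": [0, 0, 0], "rotation": [0, 0, 0]}
  newtons: 30

```text
time: 8.6
position: [0.511, 0.2701, 0.0766]
tool_rot: [0.06, 1.565, -0.057]
ft_force: [-0.2, 0.3, -0.9]
grip_width: 0.476
```

Request:
play_rows:
  targets:
    - {"claw": 1, "linear": [-0.4, 0, 0], "rotation": [0, 0, 0]}
    - {"claw": 1, "linear": [-0.7, 0, 0], "rotation": [0, 0, 0]}
    - {"claw": 1, "linear": [-0.8, 0, 0], "rotation": [0, 0, 0]}
    - {"claw": 1, "linear": [-0.8, 0, 0], "rotation": [0, 0, 0]}
    - {"claw": 1, "linear": [-1, 0, 0], "rotation": [0, 0, 0]}
    - {"claw": 1, "linear": [-1, 0, 0], "rotation": [0, 0, 0]}
    - {"claw": 1, "linear": [-1, 0, 0], "rotation": [0, 0, 0]}
    - {"claw": 1, "linear": [-1, 0, 0], "rotation": [0, 0, 0]}
    - {"claw": 1, "linear": [-0.5, 0, 0], "rotation": [0, 0, 0]}
    - {"claw": 1, "linear": [0, 0, 0], "rotation": [0, 0, 0]}

```text
time: 9.43
position: [0.5065, 0.2691, 0.2665]
tool_rot: [0.056, 1.572, -0.057]
ft_force: [1.4, 0.3, -1.6]
grip_width: 0.34
```

```bash
python3 - <<'E'
from h import *
Z=yokeR(YAW).as_matrix()
# TCP 64mm above nose on pin; nose 30mm above ear
plan(YK+Z@[0,0,.064+.03],toolR(YAW))
s=get_state();print(s['grip_width'])
im=get_image('scene');p=proj('scene',s['position'])[0];print(p)
x,y=int(p[0])-60,max(int(p[1])-40,0);cv2.imwrite('pics/s5.png',cv2.resize(im[y:y+120,x:x+120],None,fx=4,fy=4,interpolation=cv2.INTER_CUBIC));print(x,y)
E
```

```text
now [0.5065 0.2691 0.2665] target [0.6128 0.0399 0.2104] shift mm [  56.  -221.1  122.5] units [ 2.24 -8.84  4.9 ] rotdeg [  0.3 -30.1  -0. ] units [ 0.003 -0.335 -0.   ]
  shift in target axes mm [ 110.3 -220.5   78.9]
0.34030294840420333
[440.36230564 153.19357349]
380 113
```

View pics/s5.png

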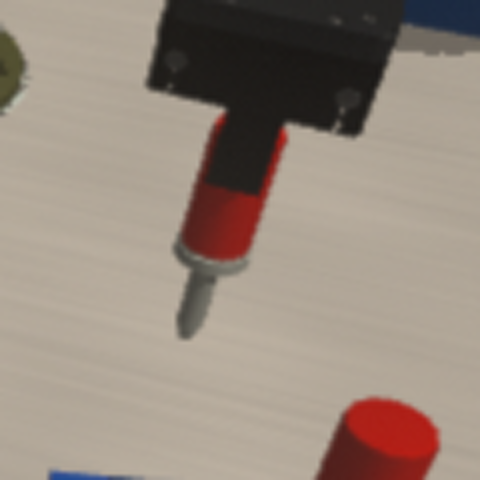

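The scene crop shows the pin hanging straight in the fingers, nose at (426.3,196.3) and collar near (433,176.8). I'll compute how far the nose lies past the TCP.

```bash
python3 - <<'E'
from h import *
s=get_state();M=R.from_rotvec(s['tool_rot']).as_matrix()
for d in (.03,.04,.05,.055,.06,.065,.07): print(d,proj('scene',s['position']+M@[d,0,0])[0].round(1))
# collar pixel ~ lower rim/upper rim mean
print('obs nose',426.3,196.3,'collar',433,176.8)
f=lambda q:np.r_[proj('scene',s['position']+M@[q[0],q[1],0])[0]-(426.3,196.3)]
print(least_squares(f,[.06,0]).x)
f=lambda q:np.r_[proj('scene',s['position']+M@[q[0],q[1],0])[0]-(433,176.8)]
print(least_squares(f,[.02,0]).x)
E
```

```text
0.03 [435.5 168.2]
0.04 [434.  172.9]
0.05 [432.5 177.5]
0.055 [431.8 179.7]
0.06 [431.1 182. ]
0.065 [430.4 184.2]
0.07 [429.7 186.4]
obs nose 426.3 196.3 collar 433 176.8
[ 0.09336726 -0.00038187]
[0.04840152 0.000382  ]
```

Request:
play_rows:
  targets:
    - {"claw": 1, "linear": [0, -1, 0.5], "rotation": [0, 0, 0]}
    - {"claw": 1, "linear": [0, -1, 0.5], "rotation": [0, 0, 0]}
    - {"claw": 1, "linear": [0, -1, 0.5], "rotation": [0, 0, 0]}
    - {"claw": 1, "linear": [0, -1, 0.5], "rotation": [0, 0, 0]}
    - {"claw": 1, "linear": [0, -1, 0.5], "rotation": [0, 0, 0]}
    - {"claw": 1, "linear": [0, -1, 0.5], "rotation": [0, 0, 0]}
    - {"claw": 1, "linear": [0, -1, 0.5], "rotation": [0, 0, 0]}
    - {"claw": 1, "linear": [0, -0.5, 0], "rotation": [0, 0, 0]}
    - {"claw": 1, "linear": [0, 0, 0], "rotation": [0, 0, 0]}

```text
time: 10.23
position: [0.5761, 0.0688, 0.2526]
tool_rot: [0.046, 1.591, -0.051]
ft_force: [0.5, 0.2, -1.7]
grip_width: 0.335
```

Request:
play_rows:
  targets:
    - {"claw": 1, "linear": [0, 0, 0], "rotation": [0, -0.056, 0]}
    - {"claw": 1, "linear": [0, 0, 0], "rotation": [0, -0.056, 0]}
    - {"claw": 1, "linear": [0, 0, 0], "rotation": [0, -0.056, 0]}
    - {"claw": 1, "linear": [0, 0, 0], "rotation": [0, -0.056, 0]}
    - {"claw": 1, "linear": [0, 0, 0], "rotation": [0, -0.056, 0]}
    - {"claw": 1, "linear": [0, 0, 0], "rotation": [0, -0.056, 0]}
    - {"claw": 1, "linear": [0, 0, 0], "rotation": [0, 0, 0]}

```text
time: 10.82
position: [0.5695, 0.0718, 0.2352]
tool_rot: [0.037, 1.067, -0.054]
ft_force: [-0.7, -0.8, -3.5]
grip_width: 0.338
```

```bash
python3 - <<'E'
from h import *
Z=yokeR(YAW).as_matrix()
plan(YK+Z@[0,0,.064+.03],toolR(YAW))
E
```

```text
now [0.5695 0.0718 0.2352] target [0.6128 0.0399 0.2104] shift mm [ 43.4 -29.3  27.8] units [ 1.74 -1.17  1.11] rotdeg [ 0.6 -1.2 -0.6] units [ 0.007 -0.013 -0.007]
  shift in target axes mm [ 44.3 -28.6  27.2]
```

Request:
play_rows:
  targets:
    - {"claw": 1, "linear": [0, -0.6, 0.55], "rotation": [0.004, -0.007, -0.004]}
    - {"claw": 1, "linear": [0, -0.6, 0.55], "rotation": [0.003, -0.006, -0.003]}
    - {"claw": 1, "linear": [0.3, 0, 0], "rotation": [0, 0, 0]}
    - {"claw": 1, "linear": [0, 0, 0], "rotation": [0, 0, 0]}

```text
time: 11.15
position: [0.596, 0.0407, 0.2413]
tool_rot: [0.038, 1.053, -0.068]
ft_force: [-0.8, 0.2, -1.5]
grip_width: 0.338
```

```bash
python3 - <<'E'
from h import *
Z=yokeR(YAW).as_matrix()
plan(YK+Z@[0,0,.093+.015],toolR(YAW))
E
```

```text
now [0.596  0.0407 0.2413] target [0.6059 0.0404 0.2225] shift mm [21.2  0.4 -0.7] units [ 0.85  0.02 -0.03] rotdeg [ 0.1 -0.3 -0. ] units [ 0.001 -0.004 -0.   ]
  shift in target axes mm [21.2  0.4 -0.9]
```

Request:
play_rows:
  targets:
    - {"claw": 1, "linear": [0.6, 0, 0], "rotation": [0, -0.003, 0]}
    - {"claw": 1, "linear": [0, 0, 0], "rotation": [0, 0, 0]}
    - {"claw": 1, "linear": [0, 0, 0], "rotation": [0, 0, 0]}

```text
time: 11.4
position: [0.6067, 0.0406, 0.2282]
tool_rot: [0.045, 1.051, -0.064]
ft_force: [1.5, 0.7, -1.3]
grip_width: 0.334
```

```bash
python3 - <<'E'
from h import *
Z=yokeR(YAW).as_matrix()
plan(YK+Z@[0,0,.093+.015],toolR(YAW))
s=get_state();M=R.from_rotvec(s['tool_rot']).as_matrix()
im=get_image('scene');w=get_image('wrist');np.save('w6.npy',np.r_[s['position'],s['tool_rot']])
print('nose pred',proj('scene',s['position']+M@[.093,0,0]),'hole',proj('scene',YK),'collar',proj('scene',s['position']+M@[.044,0,0]))
print('wrist hole',proj('wrist',YK,s),'nose',proj('wrist',s['position']+M@[.093,0,0],s))
a=cv2.resize(im[150:250,220:320],None,fx=4,fy=4,interpolation=cv2.INTER_CUBIC)
b=cv2.resize(w[140:240,220:320],None,fx=4,fy=4,interpolation=cv2.INTER_CUBIC)
cv2.imwrite('pics/s6.png',np.hstack([a,b]))
E
```

```text
now [0.6067 0.0406 0.2282] target [0.6059 0.0404 0.2225] shift mm [ 4.5 -0.3 -3.6] units [ 0.18 -0.01 -0.14] rotdeg [-0.1 -0.2 -0.3] units [-0.001 -0.003 -0.004]
  shift in target axes mm [ 4.5 -0.3 -3.6]
nose pred [[280.83971096 220.95730472]] hole [[278.65584722 230.49836958]] collar [[287.11880526 195.25579325]]
wrist hole [[271.07207452 209.69614998]] nose [[274.47426835 214.22006631]]
```

View pics/s6.png

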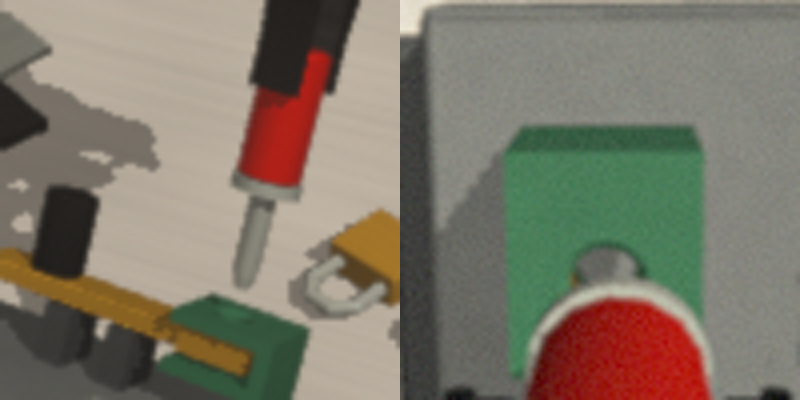

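The scene half shows the nose at (280.8,221.2), which matches the prediction, and the hole in the ear at about (279.3,227.8). The wrist half shows the hole at about (271.8,208.5). I'll refit the hole with every view.

```bash
python3 - <<'E'
from h import *
st=[]
for n in('w2','w3','w6'):
    a=np.load(n+'.npy');st.append(dict(position=a[:3],tool_rot=a[3:]))
X,r=tri([('wrist',(260.5,157),st[0]),('wrist',(260.3,195),st[1]),('wrist',(271.75,208.5),st[2]),('top',(284,185),None),('scene',(279.3,227.8),None)])
print(X,r.round(1))
Z=yokeR(YAW).as_matrix();print('diff in yoke axes mm',(Z.T@(X-YK)*1e3).round(1))
plan(X+Z@[0,0,.093],toolR(YAW))
E
```

```text
[0.65796216 0.03746458 0.13312273] [ 0.  -0.7  0.2 -0.1 -0.2  1.3 -0.6  0.2  0.3  0.7]
diff in yoke axes mm [0.5 1.  4.5]
 now [0.6061 0.0403 0.228 ] target [0.6116 0.041  0.2137] shift mm [15.2  1.  -2.4] units [ 0.61  0.04 -0.1 ] rotdeg [-0.1 -0.3 -0.3] units [-0.001 -0.003 -0.003]
  shift in target axes mm [15.2  1.1 -2.5]
```

Request:
play_rows:
  targets:
    - {"claw": 1, "linear": [0.1, 0.05, -0.12], "rotation": [0, -0.003, -0.003]}
    - {"claw": 1, "linear": [0.25, 0, 0], "rotation": [0, 0, 0]}
    - {"claw": 1, "linear": [0, 0, 0], "rotation": [0, 0, 0]}

```text
time: 11.75
position: [0.6085, 0.0421, 0.2196]
tool_rot: [0.041, 1.045, -0.07]
ft_force: [0.0, -0.9, -0.8]
grip_width: 0.334
```

```bash
sed -i 's/^YK=.*/YK=np.array([.658,.0375,.1331]);YAW=-.076/' h.py; cat > q.py <<'E'
from h import *
Z=yokeR(YAW).as_matrix()
plan(YK+Z@[0,0,.093-.046],toolR(YAW),'seated')
print(get_state()['ft_force'])
E
python3 q.py
```

```text
seated now [0.6085 0.0421 0.2196] target [0.6346 0.0393 0.1738] shift mm [52.8 -0.8 -0.3] units [ 2.11 -0.03 -0.01] rotdeg [-0.1  0.1  0. ] units [-0.001  0.001  0.   ]
  shift in target axes mm [52.8 -0.8 -0.2]
[ 0.00971267 -0.87433883 -0.84518545]
```

Request:
play_rows:
  targets:
    - {"claw": 1, "linear": [0.2, -0.03, 0], "rotation": [0, 0, 0]}
    - {"claw": 1, "linear": [0.2, 0, 0], "rotation": [0, 0, 0]}
    - {"claw": 1, "linear": [0.2, 0, 0], "rotation": [0, 0, 0]}
    - {"claw": 1, "linear": [0.2, 0, 0], "rotation": [0, 0, 0]}
    - {"claw": 1, "linear": [0, 0, 0], "rotation": [0, 0, 0]}

```text
time: 12.17
position: [0.6187, 0.0404, 0.2004]
tool_rot: [0.04, 1.045, -0.07]
ft_force: [-0.4, -0.6, -1.7]
grip_width: 0.336
```

```bash
python3 q.py
```

```text
seated now [0.6187 0.0404 0.2004] target [0.6346 0.0393 0.1738] shift mm [31.   0.1  0.4] units [1.24 0.   0.02] rotdeg [-0.   0.1  0.1] units [-0.     0.001  0.001]
  shift in target axes mm [31.   0.   0.5]
[-0.40592267 -0.63328945 -1.7208437 ]
```

Request:
play_rows:
  targets:
    - {"claw": 1, "linear": [0.2, 0, 0.02], "rotation": [0, 0, 0]}
    - {"claw": 1, "linear": [0.2, 0, 0], "rotation": [0, 0, 0]}
    - {"claw": 1, "linear": [0.2, 0, 0], "rotation": [0, 0, 0]}
    - {"claw": 1, "linear": [0.2, 0, 0], "rotation": [0, 0, 0]}
    - {"claw": 1, "linear": [0, 0, 0], "rotation": [0, 0, 0]}

```text
time: 12.58
position: [0.6302, 0.0392, 0.181]
tool_rot: [0.041, 1.046, -0.07]
ft_force: [-0.9, 0.9, -1.8]
grip_width: 0.333
```

```bash
python3 q.py
```

```text
seated now [0.6302 0.0392 0.181 ] target [0.6346 0.0393 0.1738] shift mm [8.4 0.4 0.1] units [0.33 0.02 0.01] rotdeg [-0.1  0.   0. ] units [-0.001  0.     0.   ]
  shift in target axes mm [8.4 0.4 0.1]
[-0.87032683  0.90678559 -1.81936278]
```

Request:
play_rows:
  targets:
    - {"claw": 1, "linear": [0.15, 0.01, 0], "rotation": [0, 0, 0]}
    - {"claw": 1, "linear": [0.12, 0, 0], "rotation": [0, 0, 0]}
    - {"claw": 1, "linear": [0, 0, 0], "rotation": [0, 0, 0]}

```text
time: 12.83
position: [0.6343, 0.0393, 0.1745]
tool_rot: [0.042, 1.046, -0.07]
ft_force: [0.2, 0.2, -1.8]
grip_width: 0.334
```

Request:
play_rows:
  targets:
    - {"claw": 1, "linear": [0.12, 0, 0], "rotation": [0, 0, 0]}
    - {"claw": 1, "linear": [0, 0, 0], "rotation": [0, 0, 0]}

```text
time: 13.0
position: [0.636, 0.0395, 0.1744]
tool_rot: [0.039, 1.046, -0.072]
ft_force: [-1.2, -0.9, -2.9]
grip_width: 0.339
```

```bash
python3 q.py; python3 - <<'E'
from h import *
im=get_image('scene')
cv2.imwrite('pics/s7.png',cv2.resize(im[150:270,220:320],None,fx=4,fy=4,interpolation=cv2.INTER_CUBIC))
E
```

```text
seated now [0.636  0.0395 0.1744] target [0.6346 0.0393 0.1738] shift mm [-0.2 -0.4 -1.5] units [-0.01 -0.01 -0.06] rotdeg [-0.   0.   0.2] units [-0.     0.     0.002]
  shift in target axes mm [-0.2 -0.4 -1.5]
[-1.24289995 -0.91511376 -2.90387381]
```

View pics/s7.png

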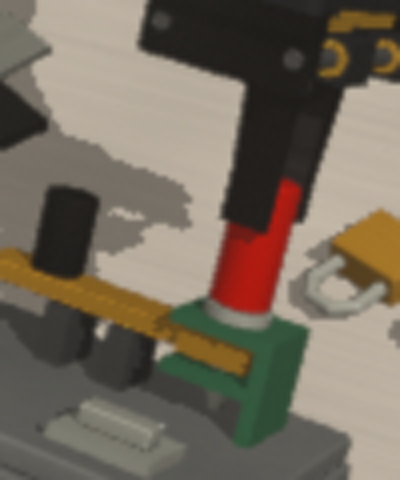

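The view shows the collar at (238,315) on or just above the upper ear, and the nose showing below the lower ear at (213,400). I'll press on gently until I feel contact.

Request:
play_rows:
  targets:
    - {"claw": 1, "linear": [0.12, 0, -0.04], "rotation": [0, 0, 0]}
    - {"claw": 1, "linear": [0.12, 0, 0], "rotation": [0, 0, 0]}

```text
time: 13.22
position: [0.6373, 0.0394, 0.173]
tool_rot: [0.034, 1.047, -0.076]
ft_force: [-37.8, 0.7, 35.6]
grip_width: 0.336
```

Request:
play_rows:
  targets:
    - {"claw": 1, "linear": [0.15, 0, 0], "rotation": [0, 0, 0]}
    - {"claw": 1, "linear": [0.15, 0, 0], "rotation": [0, 0, 0]}

```text
time: 13.38
position: [0.6384, 0.0396, 0.1711]
tool_rot: [0.025, 1.052, -0.083]
ft_force: [-37.5, 0.2, 31.7]
grip_width: 0.337
```

The collar is seated with firm contact, so I'll ease off, release and back out along the pin axis.

Request:
play_rows:
  targets:
    - {"claw": 1, "linear": [-0.05, 0, 0], "rotation": [0, 0, 0]}
    - {"claw": 0, "linear": [0, 0, 0], "rotation": [0, 0, 0]}
    - {"claw": 0, "linear": [0, 0, 0], "rotation": [0, 0, 0]}
    - {"claw": 0, "linear": [0, 0, 0], "rotation": [0, 0, 0]}
    - {"claw": 0, "linear": [0, 0, 0], "rotation": [0, 0, 0]}
    - {"claw": 0, "linear": [0, 0, 0], "rotation": [0, 0, 0]}
    - {"claw": 0, "linear": [0, 0, 0], "rotation": [0, 0, 0]}
    - {"claw": 0, "linear": [-0.5, 0, 0], "rotation": [0, 0, 0]}
    - {"claw": 0, "linear": [-1, 0, 0], "rotation": [0, 0, 0]}
    - {"claw": 0, "linear": [-1, 0, 0], "rotation": [0, 0, 0]}

```text
time: 14.22
position: [0.6066, 0.0435, 0.2242]
tool_rot: [0.03, 1.056, -0.079]
ft_force: [1.2, -0.9, 0.1]
grip_width: 0.93
```

Request:
play_rows:
  targets:
    - {"claw": 0, "linear": [-1, 0, 0], "rotation": [0, 0, 0]}
    - {"claw": 0, "linear": [-1, 0, 0], "rotation": [0, 0, 0]}
    - {"claw": 0, "linear": [0, 0, 0], "rotation": [0, 0, 0]}
    - {"claw": 0, "linear": [0, 0, 0], "rotation": [0, 0, 0]}

```text
time: 14.55
position: [0.5822, 0.0465, 0.2753]
tool_rot: [0.029, 1.047, -0.079]
ft_force: [-0.3, 0.3, -0.9]
grip_width: 0.998
```

```bash
python3 - <<'E'
from h import *
im=get_image('scene');w=get_image('wrist');s=get_state();Z=yokeR(YAW).as_matrix()
P=YK+Z@[0,0,.066]
print('pred pin top seated: scene',proj('scene',P),'wrist',proj('wrist',P,s),s['ft_force'],s['position'])
a=cv2.resize(im[150:250,220:320],None,fx=4,fy=4,interpolation=cv2.INTER_CUBIC)
b=cv2.resize(w[0:400,80:480],(400,400))
cv2.imwrite('pics/s8.png',np.hstack([a,b]))
E
```

```text
pred pin top seated: scene [[288.28756015 194.1719607 ]] wrist [[269.11083779 216.32343975]] [-0.10772259 -0.87624639  0.82646366] [0.58230925 0.04678625 0.27431829]
```

View pics/s8.png

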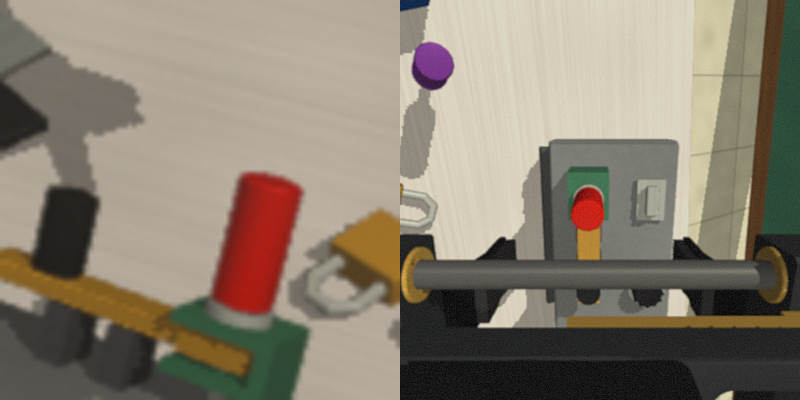

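The pin stands in the yoke with its collar on the ear. Its top is at scene (287.5,195.8), against (288.3,194.2) predicted for seated. The gripper is clear, so I'll hand in.

```bash
python3 -c "
from bench import *
print(close_job(),get_state()['time'])"
```

```text
the job is handed in; nothing more can be done
the job is handed in; nothing more can be done
```

The lockbox is locked. I pushed the bar home, passed the small red pin from the blue holder down through both ears and the bar's eye, let go of it and backed the gripper clear. I handed in at about 15 s on the robot's clock, against the 58 s limit.

**What the last checks showed:**
- **Bar:** it stopped hard against the push at about 11 N. The wrist view showed the eye in line with the ears' holes.
- **Pin:** the collar met the upper ear with firm contact, about 50 N at the wrist. After release the pin's top was within 2 px (about 3 mm) of its predicted seated place in the scene view.
- **Gripper:** it was open and clear, with wrist force near zero.
- **Bystanders:** none were touched on the way, but I did not measure their positions again at the end.

**What disagreed:**
- **Late grip:** the fingers closed late, as the lift began, so they held the pin near the top of its handle. I measured the nose as 93 mm past the fingertips and used that for the insertion.
- **Ear height:** my first estimate was about 4.5 mm low, and I corrected it from all the views before inserting.
- **Pin lean:** the final wrist view put the pin's top about 6 px off prediction. That would be a lean of about 0.07 rad, within the 0.2 rad allowed.

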